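# Stroke the flip lids of the sample holder shut

### The job

Close the sample holder before it goes into store: with the fingertips shut together, make one light stroke along the middle of its row of four open flip lids, moving in the direction from the hinges to the free edges, so that each lid in turn, from the first to the last, is laid down flat. Do not lift the fingers off the row until the last lid is down, press only lightly, do not pick up or shove the holder, and leave everything round it alone. Finish with the hand clear.

Things in the scene. Friction and masses are not known exactly. Their poses are not given: they have to be found in the camera images.
- holder: low grey sample holder standing loose on the bench, 210 long (its x) x 52 wide (y) x 30 high, about 0.8 kg, with a row of four white flip lids on top. Origin: centre of its underside. Its x axis runs along the row from lid 1 to lid 4, z up. The lids' hinges cross the middle line at x = -78, -38, 2 and 42 mm, 32 mm above the bench. In front of the first hinge lies 27 mm of plain block.
- row_start (a point): point on the middle line 12 mm before the hinge of lid 1, 34 mm above the bench, level with the tops of shut lids (4 mm above the plain block)
- row_end (a point): point on the middle line over the free edge of lid 4 when shut, 34 mm above the bench
- lid1 (a joint): opening angle of lid 1 of the row (lid 1 is nearest row_start), rad: 0 shut flat, up to 1.3. The lid is a plate 34 long x 32 wide x 4 thick; hinged on its row_start edge, so its free edge, 36 mm from the hinge, rises towards row_end. A light friction hinge (under 1 N at the free edge): it stays where it is left; no spring and no catch. Shut, its top is 34 mm above the bench
- lid2 (a joint): opening angle of lid 2 of the row (lid 1 is nearest row_start), rad: 0 shut flat, up to 1.3. The lid is a plate 34 long x 32 wide x 4 thick; hinged on its row_start edge, so its free edge, 36 mm from the hinge, rises towards row_end. A light friction hinge (under 1 N at the free edge): it stays where it is left; no spring and no catch. Shut, its top is 34 mm above the bench
- lid3 (a joint): opening angle of lid 3 of the row (lid 1 is nearest row_start), rad: 0 shut flat, up to 1.3. The lid is a plate 34 long x 32 wide x 4 thick; hinged on its row_start edge, so its free edge, 36 mm from the hinge, rises towards row_end. A light friction hinge (under 1 N at the free edge): it stays where it is left; no spring and no catch. Shut, its top is 34 mm above the bench
- lid4 (a joint): opening angle of lid 4 of the row (lid 1 is nearest row_start), rad: 0 shut flat, up to 1.3. The lid is a plate 34 long x 32 wide x 4 thick; hinged on its row_start edge, so its free edge, 36 mm from the hinge, rises towards row_end. A light friction hinge (under 1 N at the free edge): it stays where it is left; no spring and no catch. Shut, its top is 34 mm above the bench
- vial_a: bystander: amber screw-cap vial, dia 25, 73 tall, standing about 62 mm from the row's middle line on the side away from the robot. Origin: centre of its underside
- vial_b: bystander: amber screw-cap vial like the other, standing about 65 mm from the middle line on the robot's side. Origin: centre of its underside
- slides: bystander: small carton 31x82x32, standing about 85 mm from the middle line on the robot's side, near the start of the row. Origin: centre of its underside
- tape: bystander: roll of masking tape, dia 90, 19 high, lying flat; the holder stands on the bench ahead and the tape on the side bench to the right, or the other way round. Origin: centre of its underside
- boat: bystander: white square weighing dish, 76 wide, 18 high, on the bench to the left. Origin: centre of its underside

How it is judged:
On the way, in this order (a step that is already met when the one before it is completed fails the run):
1. lid 1 of the row is laid flat (within 0.12 rad), the fingertips down on it near the middle line of the row (within 18 mm) (value of joint lid1 below 0.12 rad and x of the grasp point in the frame of holder between -0.103 and -0.013 m and y of the grasp point in the frame of holder between -0.018 and 0.018 m and z of the grasp point in the frame of holder below 0.1 m).
2. lid 2 of the row is laid flat (within 0.12 rad), the fingertips down on it near the middle line of the row (within 18 mm) (value of joint lid2 below 0.12 rad and x of the grasp point in the frame of holder between -0.063 and 0.027 m and y of the grasp point in the frame of holder between -0.018 and 0.018 m and z of the grasp point in the frame of holder below 0.1 m).
3. lid 3 of the row is laid flat (within 0.12 rad), the fingertips down on it near the middle line of the row (within 18 mm) (value of joint lid3 below 0.12 rad and x of the grasp point in the frame of holder between -0.023 and 0.067 m and y of the grasp point in the frame of holder between -0.018 and 0.018 m and z of the grasp point in the frame of holder below 0.1 m).
4. lid 4 of the row is laid flat (within 0.12 rad), the fingertips down on it near the middle line of the row (within 18 mm) (value of joint lid4 below 0.12 rad and x of the grasp point in the frame of holder between 0.017 and 0.107 m and y of the grasp point in the frame of holder between -0.018 and 0.018 m and z of the grasp point in the frame of holder below 0.1 m).
At the end, for the whole second after the job is handed in: all four lids lie shut to within 0.12 rad (free edge under about 4 mm up), the holder stands level within 25 mm of where it stood and at rest (value of joint each of lid1, lid2, lid3, lid4 below 0.12 rad and distance of holder from where it was at the start of the episode below 0.025 m and angle between holder's own z axis and vertical below 0.06 rad and linear speed of holder below 0.02 m/s); the robot touches nothing.
It fails at once if the fingers rise off the row (tool point more than 110 mm above the bench over the row) after lid 1 is down and before lid 4 is (value of joint lid1 below 0.12 rad and value of joint lid4 above 0.2 rad and z of the grasp point in the frame of holder above 0.11 m).
It fails at once if the holder is pressed with more than 25 N (contact force between the arm and holder above 25 N).
It fails at once if the holder is lifted or tipped (height (world z) of holder above 0.012 m or angle between holder's own z axis and vertical above 0.15 rad).
It fails at once if the holder is shoved more than 25 mm (distance of holder from where it was at the start of the episode above 0.025 m).
It fails at once if a bystander is moved more than 20 mm (distance of any of vial_a, vial_b, slides, tape, boat from where it was at the start of the episode above 0.02 m).
It also fails if it takes over 37 s, if anything falls off the work surface, if the arm or the gripper's body presses on something with over 40 N, if the wrist force passes 120 N, or if a joint passes its speed limit or range.

### The arm

A 6-joint arm with a two-finger parallel gripper is mounted at the origin on the work surface; the furniture and walls round the work are solid. World frame = base frame: x ahead of the robot, y to its left, z up, the work surface at z = 0. Lengths are in m, angles in rad, forces in N, time in s.
With the tool pointing down it reaches from about 0.375 to 0.975 m from the base axis. Payload 3.8 kg.
Tool frame: the origin (TCP) lies between the finger pads, 19 mm behind the fingertips; this is the grasp point; z points along the fingers, y is the line along which they close (so a half turn about z gives the same grasp; the last joint's range is limited). The gripper opens to 85 mm and grips with 20 to 120 N. Pads are 22 mm wide; open, the fingers measure 114 mm over their backs; the gripper's body (76 mm by 85 mm) begins 54 mm behind the grasp point. The pads swing forward as they close: fully open they stand 13 mm farther back than shut.
Start: joints at [-0.037, 0.264, 1.604, -0, 1.274, -0.037], TCP at [0.675, -0, 0.25] pointing down, gripper open.
Joint ranges: [-2.63, 2.63], [-0.94, 2.18], [0.31, 2.57], [-1.31, 4.45], [0, 2.66], [-2.55, 2.55]. Speed limits (rad/s): [2.57, 2.57, 3.14, 3.14, 3.14, 3.14].

### API

Orientations are given as a unit quaternion [x, y, z, w].
In Python, from bench import sense, imaging, order gives the robot as it stands.
- The arm moves only by the tool send_rows, never from a script. Its argument "rows" is a list of rows, each an object of numbers: "rx", "ry", "rz": the turn, a rotation vector about the tool's x, y, z scaled (see below); "x", "y", "z": the shift along the tool's x, y, z scaled (see below); "gripper": the opening, from -1 (shut) to 1 (fully open). In form: [{"rx": .., "ry": .., "rz": .., "x": .., "y": .., "z": .., "gripper": ..}, ...]. A call has 1 to 8 rows; each row is the pose to reach, as a shift and turn from the pose commanded when the call began, along the tool's axes at that moment; what a row does not reach only later rows make up. The controller multiplies each number of a shift by 200 mm and each number of a turn by 90 degrees. A row lasts 1/10 s, in which the tool goes at most 50 mm and 8.59 degrees, less where a joint would pass 70% of its speed; a pose out of reach is approached as far as the arm can. A call with a number of a shift or a turn outside -1 to 1 is refused whole. A call with a gripper value outside its range is refused whole. The fingers move at their own pace and stop on an object; the grip force is fixed at half the most. Time passes only in rows, so rows that repeat a pose let the fingers close. It gives the time, the measured TCP pose, the force, the opening and the grip force at its end, in the units of the state.
- sense(): the state, without advancing time (a new reading comes with each control period).
- imaging.camera(name): name is "scene" or "side" or "wrist"; returns the picture (400x640x3 uint8, red, green, blue); there is no depth.
- imaging.calibration(name): a dict with "fx", "fy", "cx", "cy" (pixels), "rvec" (rotation vector, rad) and "tvec" (3), from world to camera coordinates, as OpenCV has them; the wrist camera has in their place "mount" (4x4, takes a point from camera to tool coordinates, whose origin is the TCP and whose axes are the flange's). Camera axes: x right, y down, z forward; pixel columns grow to the right and rows downward; lengths in m; the calibration is good to about 2 mm. A picture is of the moment at which its call begins: read the wrist's pose just before it. calibration takes no time and is no camera call.
- order.hand_in(): hands the job in; it is judged then, once.
The state is a dict: "clock": time; "joint_pos": joint angles; "qd": joint speeds; "joint_efforts": joint torques, N m; "tool_pos": TCP position; "ee_rot": TCP orientation; "contact_force": force on the tool from outside, world axes, zero at the start; "wrist_torque": the same for the moment, N m; "opening": finger opening in m; "grip_force": force on a finger pad.
Only numpy, scipy, OpenCV 4.12 (cv2) and the standard library are available. Lean on these libraries where they do the work, as an engineer would, in place of code of your own. Each camera call takes 0.05 s, during which the arm holds its last target. There are 200 camera calls.

## Working session

There is one attempt and no reset: what is moved stays moved. The work goes in short steps, Python scripts to look and compute and a tool call to move; the robot and the scene stay as the last step left them, time stands still between calls to the robot, and variables do not carry over. Pictures are saved under pics/ and viewed, at most 10 in all, crops included, and the job is handed in when it is done.

Besides the shell and the picture viewer there is one more tool, called after "Call:" by a JSON object that holds its "name" and its "arguments", one argument or row to a line. send_rows: Moves the arm, as the interface text tells. Shifts and turns lie within -1 to 1; 1 stands for 200 mm of shift or 90 degrees of turn. Its arguments: {"type":"object","properties":{"rows":{"type":"array","items":{"type":"object","properties":{"rx":{"type":"number","minimum":-1,"maximum":1},"ry":{"type":"number","minimum":-1,"maximum":1},"rz":{"type":"number","minimum":-1,"maximum":1},"x":{"type":"number","minimum":-1,"maximum":1},"y":{"type":"number","minimum":-1,"maximum":1},"z":{"type":"number","minimum":-1,"maximum":1},"gripper":{"type":"number"}}}}},"required":["rows"]}

```bash
mkdir -p pics
python3 - <<'E'
from bench import sense, imaging
import cv2
s=sense();print(s)
for n in("scene","side"):
    cv2.imwrite(f"pics/{n}0.png",imaging.camera(n)[:,:,::-1]); print(imaging.calibration(n))
print(imaging.calibration("wrist"))
E
```

```text
{'clock': 0.0, 'joint_pos': array([-3.69046221e-02,  2.64742481e-01,  1.60538217e+00, -2.99553399e-05,
        1.27371009e+00, -3.69052064e-02]), 'qd': array([ 0.00114565, -0.00199912,  0.00123889, -0.00041041, -0.00104997,
        0.00051438]), 'joint_efforts': array([ 6.10465631e-04, -5.15121067e+01, -3.67308676e+01, -4.07824507e-05,
        1.31324201e-02,  1.46811578e-05]), 'tool_pos': array([6.74303156e-01, 1.13292553e-05, 2.48664770e-01]), 'ee_rot': array([ 0.70710302,  0.70710966, -0.0007734 , -0.00081166]), 'contact_force': array([ 1.17905657, -0.29187035,  0.30253032]), 'wrist_torque': array([-0.00794255,  0.00287884, -0.0234356 ]), 'grip_force': 0.0, 'opening': 0.08519599657551649}
{'fx': 434.7986004120904, 'fy': 434.7986004120904, 'cx': 317.1907953035229, 'cy': 204.1221738804653, 'rvec': array([ 1.13021615, -2.18001375,  1.16961846]), 'tvec': array([0.20298366, 0.30137384, 1.09141175])}
{'fx': 461.6757124140366, 'fy': 461.6757124140366, 'cx': 322.0541868911061, 'cy': 204.3808812520743, 'rvec': array([ 2.10292412, -0.5070088 ,  0.24841441]), 'tvec': array([-0.4683782 ,  0.1456731 ,  1.11785913])}
{'fx': 279.06183382479225, 'fy': 279.06183382479225, 'cx': 320.70232287986033, 'cy': 200.7728954230693, 'mount': array([[-5.33877756e-04, -9.47965769e-01, -3.18371819e-01,
         8.17494832e-02],
       [ 9.99998635e-01, -1.00393573e-03,  1.31236388e-03,
        -8.52003756e-04],
       [-1.56370088e-03, -3.18370684e-01,  9.47965011e-01,
        -1.23795479e-01],
       [ 0.00000000e+00,  0.00000000e+00,  0.00000000e+00,
         1.00000000e+00]])}
```

View pics/scene0.png

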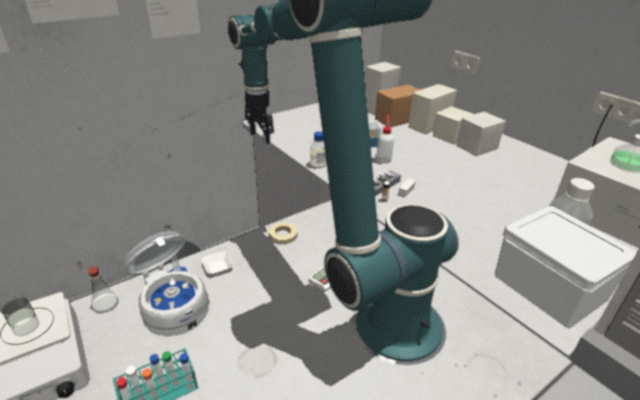

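View pics/side0.png

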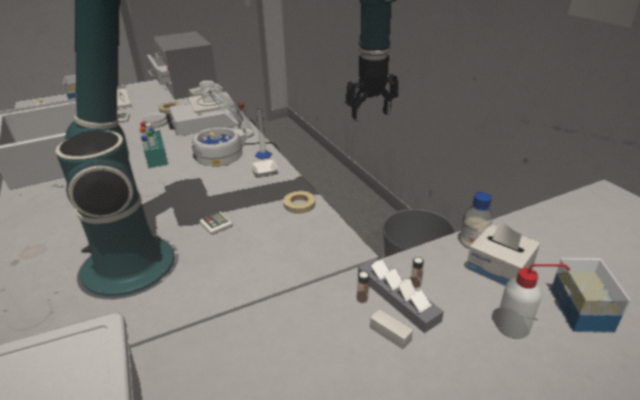

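The tape is ahead at about (299,202) in the side view. The holder is on the right-hand side bench, with ends at about (375,268) and (435,320). The carton is at (390,328) and the vials at (363,285) and (417,270).

```bash
cat > h.py <<'E'
import numpy as np,cv2
from bench import imaging
def ray(n,uv):
    c=imaging.calibration(n);R=cv2.Rodrigues(c["rvec"])[0];t=c["tvec"]
    d=R.T@np.array([(uv[0]-c["cx"])/c["fx"],(uv[1]-c["cy"])/c["fy"],1]);return -R.T@t,d
def onz(n,uv,z):
    o,d=ray(n,uv);return o+d*(z-o[2])/d[2]
E
python3 - <<'E'
from h import *
im=cv2.imread("pics/side0.png");cv2.imwrite("pics/c.png",cv2.resize(im[245:350,340:460],None,fx=5.5,fy=5.5,interpolation=cv2.INTER_CUBIC))
for p in[(372,262),(441,320),(430,326),(442,312),(371,270)]:print(p,onz("side",p,0.0),onz("side",p,.03))
print(ray("side",(0,0))[0],ray("scene",(0,0))[0])
E
```

```text
(372, 262) [ 0.52500939 -0.26586479  0.        ] [ 0.50539987 -0.29527283  0.03      ]
(441, 320) [ 5.54282809e-01 -4.88106582e-01  1.11022302e-16] [ 0.53346615 -0.50835018  0.03      ]
(430, 326) [ 5.24286316e-01 -4.90631812e-01 -1.11022302e-16] [ 0.50470661 -0.51077128  0.03      ]
(442, 312) [ 5.70255452e-01 -4.71426693e-01 -1.11022302e-16] [ 0.54878014 -0.49235811  0.03      ]
(371, 270) [ 0.50778941 -0.28929083  0.        ] [ 0.48888997 -0.31773287  0.03      ]
[ 0.0494698  -0.97902262  0.72751307] [-0.47392935  0.60349712  0.85696578]
```

View pics/c.png

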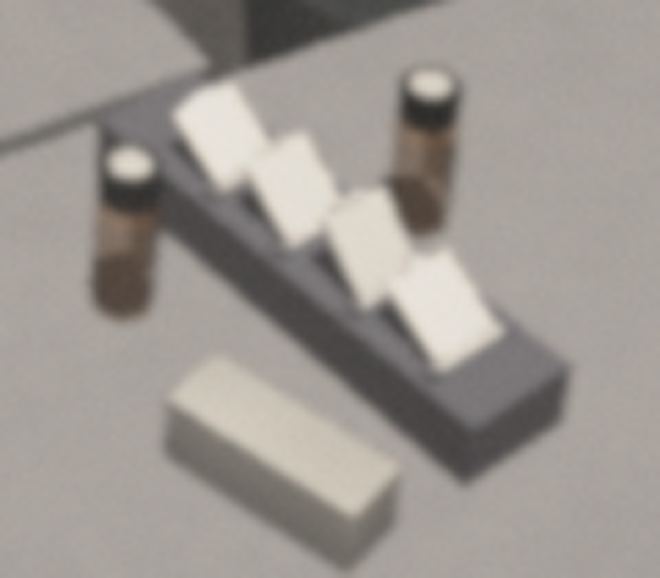

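The crop shows the row running from lid 1 at lower right (hinge about crop (472,350)) to lid 4 at upper left. The block's top corners are at (465,432), (568,370) and (103,125).

Run:
```python
from h import *
f=lambda x,y:(340+(x+.5)/5.5-.5,245+(y+.5)/5.5-.5)
A,B,C,D=[onz("side",f(*p),.03)for p in[(465,432),(568,370),(103,125),(205,70)]]
print(A,B,C,D);print(np.linalg.norm(A-B),np.linalg.norm(A-C),np.linalg.norm(C-D))
for p in[(465,482),(558,422)]:print("bot",onz("side",f(*p),0))
u=(C-A)/np.linalg.norm(C-A);print("yaw",np.degrees(np.arctan2(u[1],u[0])), "ctr",(B+C)/2,(A+B)/2+u*.105)
for p in[(430,85),(130,160)]:print("vial top",onz("side",f(*p),.073))
for p in[(165,405),(225,358),(400,470),(348,515)]:print("carton",onz("side",f(*p),.032))
```

```text
[ 0.49906274 -0.49959253  0.03      ] [ 0.55055156 -0.49286516  0.03      ] [ 0.46823583 -0.29657761  0.03      ] [ 0.52420923 -0.28630684  0.03      ]
0.05192644639965059 0.2053420519105489 0.05690791942520477
bot [ 0.50384193 -0.49829907  0.        ]
bot [ 0.55209012 -0.49099323  0.        ]
yaw 98.63415410674264 ctr [ 0.50939369 -0.39472138  0.03      ] [ 0.50904406 -0.3924188   0.03      ]
vial top [ 0.56824629 -0.37800792  0.073     ]
vial top [ 0.44136298 -0.36078962  0.073     ]
carton [ 0.40981254 -0.44079067  0.032     ]
carton [ 0.44140128 -0.43137921  0.032     ]
carton [ 0.46700411 -0.50461013  0.032     ]
carton [ 0.43938086 -0.51273272  0.032     ]
```

Call:
{"name": "send_rows", "arguments": {
  "rows": [
    {"x": -1, "y": -0.8, "gripper": -1},
    {"x": -1, "y": -0.8, "gripper": -1},
    {"x": -1, "y": -0.8, "gripper": -1},
    {"x": -1, "y": -0.8, "gripper": -1},
    {"x": -1, "y": -0.8, "gripper": -1},
    {"x": -1, "y": -0.8, "gripper": -1},
    {"x": -1, "y": -0.8, "gripper": -1},
    {"x": -1, "y": -0.8, "gripper": -1}
  ]
}}

```text
invalid input
```

Call:
{"name": "send_rows", "arguments": {
  "rows": [
    {"x": -1, "y": 0, "rz": -0.095, "gripper": -1},
    {"x": -1, "y": 0, "rz": -0.095, "gripper": -1},
    {"x": -1, "y": 0, "rz": -0.095, "gripper": -1},
    {"x": -1, "y": 0, "rz": -0.095, "gripper": -1},
    {"x": -1, "y": 0, "rz": -0.095, "gripper": -1},
    {"x": -1, "y": 0, "rz": -0.095, "gripper": -1},
    {"x": -1, "y": 0, "rz": -0.095, "gripper": -1},
    {"x": -1, "y": 0, "rz": -0.095, "gripper": -1}
  ]
}}

```text
invalid input
```

Run:
```python
from h import *
from bench import sense
s=sense();print(s["clock"],s["tool_pos"],s["ee_rot"],s["contact_force"],s["opening"])
cv2.imwrite("pics/w1.png",imaging.camera("wrist")[:,:,::-1]);np.savez("w1.npz",p=s["tool_pos"],q=s["ee_rot"])
```

```text
0.1 [6.74368955e-01 6.07809098e-06 2.48787951e-01] [ 0.70709569  0.70711713 -0.00072018 -0.00073291] [ 0.47959262  0.04764855 -0.60052476] 0.08542572801025357
```

View pics/w1.png

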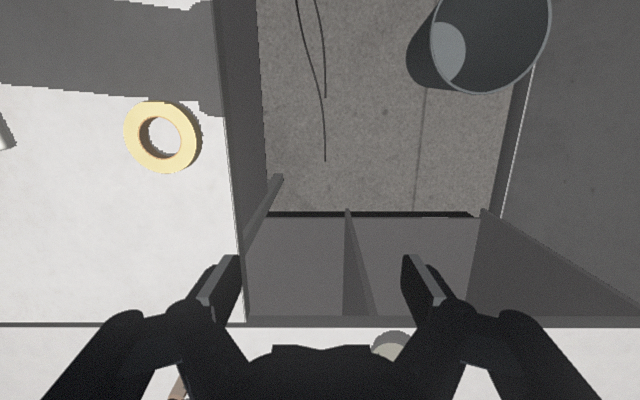

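The moves were refused, so the arm hasn't moved. The picture shows the tape and the gap at the start pose. I'll try again with every field filled in.

Call:
{"name": "send_rows", "arguments": {
  "rows": [
    {"rx": 0, "ry": 0, "rz": 0, "x": -1, "y": -0.8, "z": 0, "gripper": -1},
    {"rx": 0, "ry": 0, "rz": 0, "x": -1, "y": -0.8, "z": 0, "gripper": -1},
    {"rx": 0, "ry": 0, "rz": 0, "x": -1, "y": -0.8, "z": 0, "gripper": -1},
    {"rx": 0, "ry": 0, "rz": 0, "x": -1, "y": -0.8, "z": 0, "gripper": -1},
    {"rx": 0, "ry": 0, "rz": 0, "x": -1, "y": -0.8, "z": 0, "gripper": -1},
    {"rx": 0, "ry": 0, "rz": 0, "x": -1, "y": -0.8, "z": 0, "gripper": -1},
    {"rx": 0, "ry": 0, "rz": 0, "x": -1, "y": -0.8, "z": 0, "gripper": -1}
  ]
}}

```text
clock: 0.85
tool_pos: [0.514, -0.2011, 0.2499]
ee_rot: [0.708, 0.706, 0.0, -0.0]
contact_force: [0.8, -0.3, 0.5]
opening: 0.0002
grip_force: 0.0
```

Call:
{"name": "send_rows", "arguments": {
  "rows": [
    {"rx": 0, "ry": 0, "rz": -0.095, "x": -1, "y": 0, "z": 0, "gripper": -1},
    {"rx": 0, "ry": 0, "rz": -0.095, "x": -1, "y": 0, "z": 0, "gripper": -1},
    {"rx": 0, "ry": 0, "rz": -0.095, "x": -1, "y": 0, "z": 0, "gripper": -1},
    {"rx": 0, "ry": 0, "rz": -0.095, "x": -1, "y": 0, "z": 0, "gripper": -1},
    {"rx": 0, "ry": 0, "rz": -0.095, "x": -1, "y": 0, "z": 0, "gripper": -1},
    {"rx": 0, "ry": 0, "rz": -0.095, "x": -1, "y": 0, "z": 0, "gripper": -1}
  ]
}}

```text
clock: 1.45
tool_pos: [0.516, -0.4, 0.249]
ee_rot: [0.653, 0.758, 0.0, -0.001]
contact_force: [0.1, 1.7, -0.5]
opening: 0.0001
grip_force: 0.0
```

Run:
```python
from h import *
from bench import sense
s=sense();print(s["clock"],s["tool_pos"],s["ee_rot"],s["contact_force"],s["opening"])
cv2.imwrite("pics/w2.png",imaging.camera("wrist")[:,:,::-1]);np.savez("w2.npz",p=s["tool_pos"],q=s["ee_rot"])
```

```text
1.45 [ 0.51597652 -0.40003447  0.24902636] [ 6.52696902e-01  7.57618757e-01  4.03355380e-04 -6.41233646e-04] [ 0.07976419  1.67530812 -0.54609849] 0.00014348582193360231
```

View pics/w2.png

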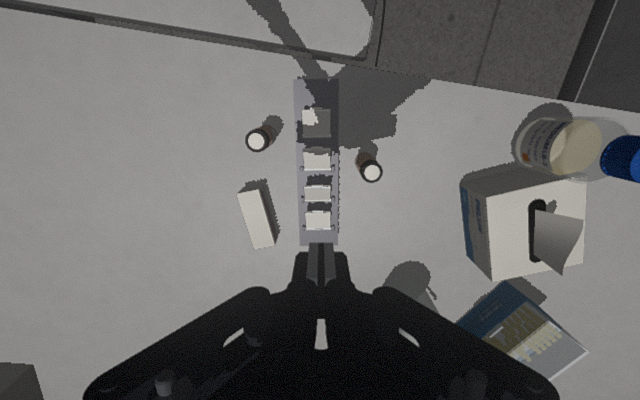

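The wrist view shows the holder from the far end at row 79 (columns 293–338) to the start at about row 243. The fingertips are at about (321,250), with the vials and carton clear on both sides. Next I'll measure the outline.

```bash
cat >> h.py <<'E'
from scipy.spatial.transform import Rotation as Ro
def wonz(uv,z,p,q):
    c=imaging.calibration("wrist");M=c["mount"];R=Ro.from_quat(q).as_matrix()
    d=R@M[:3,:3]@np.array([(uv[0]-c["cx"])/c["fx"],(uv[1]-c["cy"])/c["fy"],1]);o=p+R@M[:3,3]
    return o+d*(z-o[2])/d[2]
E
python3 - <<'E'
from h import *
im=cv2.imread("pics/w2.png").astype(int);k=np.load("w2.npz")
print(im[90,285:346:4].tolist(),im[238,290:346:4].tolist())
m=((im[:,:,0]-im[:,:,2])>6).astype(np.uint8);m[:,:285]=0;m[:,345:]=0;m[:70]=0;m[250:]=0
n,l,st,_=cv2.connectedComponentsWithStats(m);print(st[1:][st[1:,4]>40])
for r in range(72,250,12):
    c=np.where(m[r])[0]
    if len(c):print(r,c.min(),c.max(),*[np.round(wonz((x,r),.03,k["p"],k["q"])[:2],4) for x in(c.min()-.5,c.max()+.5)])
E
```

```text
[[140, 140, 144], [148, 149, 149], [137, 134, 136], [131, 128, 130], [135, 130, 131], [132, 127, 131], [69, 64, 66], [61, 58, 59], [59, 59, 60], [55, 55, 55], [60, 55, 56], [63, 60, 57], [53, 56, 55], [58, 57, 56], [74, 75, 73], [76, 74, 78]] [[155, 158, 158], [153, 154, 157], [155, 158, 158], [127, 124, 124], [129, 125, 127], [128, 127, 124], [127, 122, 123], [128, 121, 123], [124, 121, 120], [128, 126, 125], [128, 124, 124], [123, 121, 121], [149, 149, 151], [154, 155, 156]]
[]
84 302 302 [ 0.4782 -0.2975] [ 0.4793 -0.2974]
96 332 332 [ 0.514  -0.3051] [ 0.5151 -0.3049]
144 296 324 [ 0.4795 -0.3654] [ 0.5143 -0.3602]
180 317 317 [ 0.5111 -0.4061] [ 0.5123 -0.4059]
216 332 332 [ 0.5376 -0.4516] [ 0.5389 -0.4514]
228 324 330 [ 0.5298 -0.4702] [ 0.5391 -0.4688]
```

Run:
```python
from h import *
g=cv2.imread("pics/w2.png",0).astype(float);k=np.load("w2.npz")
w=lambda x,y,z=.03:wonz((x,y),z,k["p"],k["q"])[:2]
g2=cv2.blur(g,(1,5))
L=[];R=[]
for r in range(85,242,5):
    d=np.diff(g2[r]); a=285+np.argmin(d[285:308]); b=330+np.argmax(d[330:348])
    L.append(w(a+.5,r)); R.append(w(b+.5,r)); print(r,a,b,end="; ")
print()
for n,P in(("L",L),("R",R)):
    v=cv2.fitLine(np.array(P,np.float32),cv2.DIST_HUBER,0,.001,.001).ravel();v[:2]*=np.sign(v[1])
    print(n,np.degrees(np.arctan2(v[1],v[0])),v[2:]+v[:2]*(-.4-v[3])/v[1])
for c in(305,318,330):
    d=np.diff(g[:,c]);d2=np.diff(g[:,c]);a=70+np.argmax(abs(d[70:90]));b=225+np.argmax(abs(d[225:250]));print(c,a,b,w(c,a+.5),w(c,b+.5))
```

```text
85 305 338; 90 292 338; 95 293 338; 100 293 338; 105 304 338; 110 293 338; 115 293 338; 120 296 338; 125 296 338; 130 295 337; 135 296 337; 140 296 337; 145 304 338; 150 301 338; 155 295 331; 160 295 339; 165 299 338; 170 296 339; 175 306 339; 180 306 331; 185 305 331; 190 296 331; 195 300 338; 200 297 339; 205 307 331; 210 306 338; 215 297 338; 220 298 338; 225 298 338; 230 298 338; 235 298 337; 240 299 337; 
L 97.86366 [ 0.4867805 -0.4      ]
R 99.535164 [ 0.5378037 -0.4      ]
305 73 226 [ 0.48070026 -0.28610667] [ 0.50499119 -0.47169935]
318 78 229 [ 0.49590219 -0.28906578] [ 0.5228153 -0.4734801]
330 75 227 [ 0.50882581 -0.28399468] [ 0.53828373 -0.46822665]
```

Call:
{"name": "send_rows", "arguments": {
  "rows": [
    {"rx": 0, "ry": 0, "rz": 0, "x": -0.25, "y": -0.02, "z": 0, "gripper": -1},
    {"rx": 0, "ry": 0, "rz": 0, "x": -0.435, "y": -0.02, "z": 0, "gripper": -1},
    {"rx": 0, "ry": 0, "rz": 0, "x": -0.435, "y": -0.02, "z": 0.24, "gripper": -1},
    {"rx": 0, "ry": 0, "rz": 0, "x": -0.435, "y": -0.02, "z": 0.48, "gripper": -1},
    {"rx": 0, "ry": 0, "rz": 0, "x": -0.435, "y": -0.02, "z": 0.7, "gripper": -1},
    {"rx": 0, "ry": 0, "rz": 0, "x": -0.435, "y": -0.02, "z": 0.85, "gripper": -1},
    {"rx": 0, "ry": 0, "rz": 0, "x": -0.435, "y": -0.02, "z": 0.9, "gripper": -1},
    {"rx": 0, "ry": 0, "rz": 0, "x": -0.435, "y": -0.02, "z": 0.9, "gripper": -1}
  ]
}}

```text
clock: 2.3
tool_pos: [0.524, -0.4839, 0.0681]
ee_rot: [0.652, 0.759, 0.0, -0.002]
contact_force: [-0.0, 0.1, 0.4]
opening: 0.0001
grip_force: 0.0
```

Run:
```python
from h import *
from bench import sense
s=sense();p=s["tool_pos"];print(s["clock"],p,s["ee_rot"],s["contact_force"])
c=np.array([.5105,-.3925]);u=np.array([-.15,.989]);n=np.array([-.989,-.15]);print((p[:2]-c)@u,(p[:2]-c)@n)
im=imaging.camera("side")[:,:,::-1];w=imaging.camera("wrist")[:,:,::-1]
a=cv2.resize(im[225:345,345:465],(580,580),interpolation=cv2.INTER_CUBIC)
cv2.imwrite("pics/s3.png",a);cv2.imwrite("pics/w3.png",w)
```

```text
2.3 [ 0.52398114 -0.4838557   0.06807549] [ 6.51642521e-01  7.58523435e-01  2.97458120e-04 -2.03345277e-03] [-0.04255815  0.09836689  0.43538836]
-0.09237295434473954 0.0003705089094219842
```

View pics/s3.png

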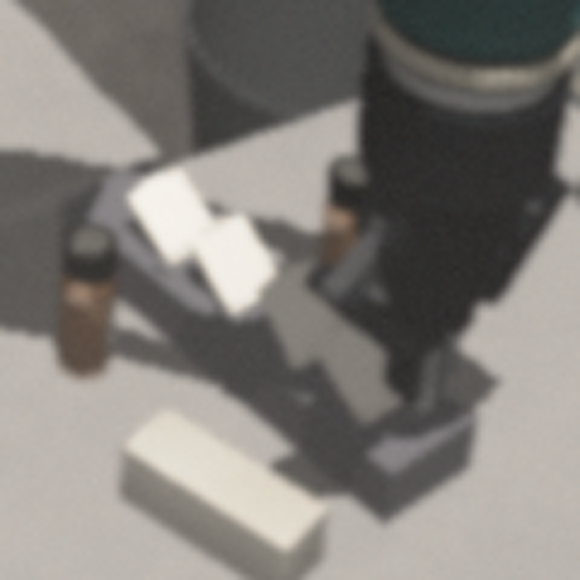

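View pics/w3.png

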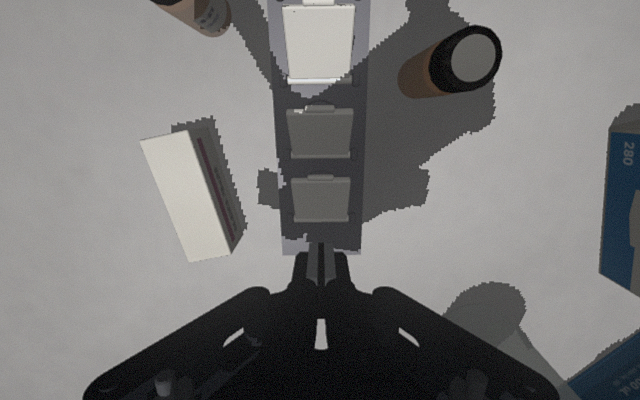

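The fingertips (column 321) are in line with the middle of the lids (290–352). They stand just before lid 1's hinge (row 220), and nothing else is touched. Next I'll go down to stroke height.

Call:
{"name": "send_rows", "arguments": {
  "rows": [
    {"rx": 0, "ry": 0, "rz": 0, "x": -0.01, "y": 0, "z": 0.03, "gripper": -1},
    {"rx": 0, "ry": 0, "rz": 0, "x": -0.01, "y": 0, "z": 0.06, "gripper": -1},
    {"rx": 0, "ry": 0, "rz": 0, "x": -0.01, "y": 0, "z": 0.065, "gripper": -1},
    {"rx": 0, "ry": 0, "rz": 0, "x": -0.01, "y": 0, "z": 0.065, "gripper": -1},
    {"rx": 0, "ry": 0, "rz": 0, "x": -0.01, "y": 0, "z": 0.065, "gripper": -1}
  ]
}}

```text
clock: 2.9
tool_pos: [0.5242, -0.4888, 0.0571]
ee_rot: [0.653, 0.758, 0.0, 0.0]
contact_force: [-0.2, 0.2, 0.6]
opening: -0.0001
grip_force: 0.0
```

Call:
{"name": "send_rows", "arguments": {
  "rows": [
    {"rx": 0, "ry": 0, "rz": 0, "x": 0, "y": 0, "z": 0.0125, "gripper": -1},
    {"rx": 0, "ry": 0, "rz": 0, "x": 0.02, "y": 0, "z": 0.0125, "gripper": -1},
    {"rx": 0, "ry": 0, "rz": 0, "x": 0.04, "y": 0, "z": 0.0125, "gripper": -1},
    {"rx": 0, "ry": 0, "rz": 0, "x": 0.06, "y": 0, "z": 0.0125, "gripper": -1},
    {"rx": 0, "ry": 0, "rz": 0, "x": 0.08, "y": 0, "z": 0.0125, "gripper": -1},
    {"rx": 0, "ry": 0, "rz": 0, "x": 0.1, "y": 0, "z": 0.0125, "gripper": -1},
    {"rx": 0, "ry": 0, "rz": 0, "x": 0.12, "y": 0, "z": 0.0125, "gripper": -1},
    {"rx": 0, "ry": 0, "rz": 0, "x": 0.14, "y": 0, "z": 0.0125, "gripper": -1}
  ]
}}

```text
clock: 3.7
tool_pos: [0.5201, -0.4604, 0.0546]
ee_rot: [0.652, 0.758, 0.0, -0.0]
contact_force: [-0.7, -0.2, -0.0]
opening: -0.0001
grip_force: 0.3
```

Call:
{"name": "send_rows", "arguments": {
  "rows": [
    {"rx": 0, "ry": 0, "rz": 0, "x": 0.02, "y": 0, "z": 0, "gripper": -1},
    {"rx": 0, "ry": 0, "rz": 0, "x": 0.04, "y": 0, "z": 0, "gripper": -1},
    {"rx": 0, "ry": 0, "rz": 0, "x": 0.06, "y": 0, "z": 0, "gripper": -1},
    {"rx": 0, "ry": 0, "rz": 0, "x": 0.08, "y": 0, "z": 0, "gripper": -1},
    {"rx": 0, "ry": 0, "rz": 0, "x": 0.09, "y": 0, "z": 0, "gripper": -1}
  ]
}}

```text
clock: 4.2
tool_pos: [0.5173, -0.4425, 0.0543]
ee_rot: [0.652, 0.758, 0.0, -0.0]
contact_force: [-0.2, -0.3, 0.1]
opening: 0.0001
grip_force: 0.0
```

Run:
```python
from h import *
from bench import sense
s=sense();p=s["tool_pos"];print(s["clock"],p,s["contact_force"])
c=np.array([.5105,-.3925]);u=np.array([-.15,.989]);n=np.array([-.989,-.15]);print((p[:2]-c)@u,(p[:2]-c)@n)
im=imaging.camera("side")[:,:,::-1];w=imaging.camera("wrist")[:,:,::-1]
a=cv2.resize(im[225:345,345:465],(400,400),interpolation=cv2.INTER_CUBIC);b=cv2.resize(w[:270,200:460],(400,400))
cv2.imwrite("pics/s4.png",np.hstack([a,b]))
```

```text
4.2 [ 0.51727992 -0.44250439  0.05432028] [-0.23709028 -0.29776445  0.1262768 ]
-0.05047132695755732 0.0007953197993673675
```

View pics/s4.png

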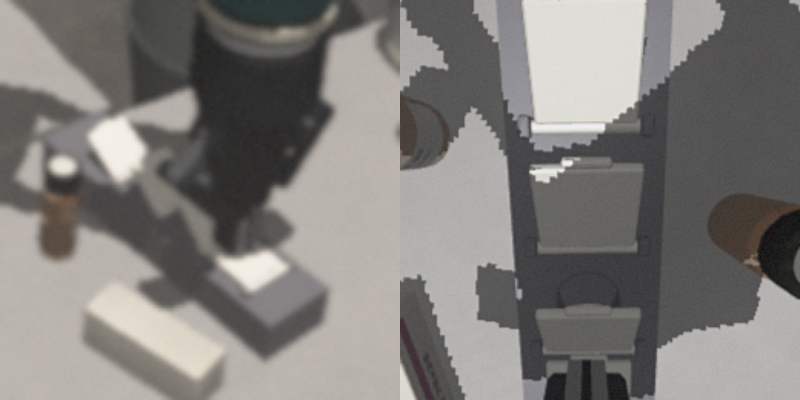

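Lid 1 now lies down under the fingers, and lids 2–4 are still open. I'll check the height with a very light touch before going on.

Call:
{"name": "send_rows", "arguments": {
  "rows": [
    {"rx": 0, "ry": 0, "rz": 0, "x": 0, "y": 0, "z": 0.003, "gripper": -1},
    {"rx": 0, "ry": 0, "rz": 0, "x": 0, "y": 0, "z": 0.006, "gripper": -1},
    {"rx": 0, "ry": 0, "rz": 0, "x": 0, "y": 0, "z": 0.006, "gripper": -1}
  ]
}}

```text
clock: 4.6
tool_pos: [0.5174, -0.4432, 0.0531]
ee_rot: [0.652, 0.758, 0.0, -0.0]
contact_force: [-0.1, 0.3, 0.2]
opening: 0.0001
grip_force: 0.0
```

Call:
{"name": "send_rows", "arguments": {
  "rows": [
    {"rx": 0, "ry": 0, "rz": 0, "x": 0, "y": 0, "z": 0.003, "gripper": -1},
    {"rx": 0, "ry": 0, "rz": 0, "x": 0, "y": 0, "z": 0.005, "gripper": -1},
    {"rx": 0, "ry": 0, "rz": 0, "x": 0, "y": 0, "z": 0.005, "gripper": -1}
  ]
}}

```text
clock: 4.9
tool_pos: [0.5175, -0.4433, 0.0527]
ee_rot: [0.652, 0.758, -0.0, 0.0]
contact_force: [-1.7, 0.8, 4.0]
opening: -0.0002
grip_force: 1.8
```

Contact shows at TCP 52.7 mm with 4 N, so lid 1 is fully shut. I'll back off slightly and stroke on.

Call:
{"name": "send_rows", "arguments": {
  "rows": [
    {"rx": 0, "ry": 0, "rz": 0, "x": 0.02, "y": 0, "z": -0.004, "gripper": -1},
    {"rx": 0, "ry": 0, "rz": 0, "x": 0.045, "y": 0, "z": -0.004, "gripper": -1},
    {"rx": 0, "ry": 0, "rz": 0, "x": 0.07, "y": 0, "z": -0.004, "gripper": -1},
    {"rx": 0, "ry": 0, "rz": 0, "x": 0.095, "y": 0, "z": -0.004, "gripper": -1},
    {"rx": 0, "ry": 0, "rz": 0, "x": 0.12, "y": 0, "z": -0.004, "gripper": -1},
    {"rx": 0, "ry": 0, "rz": 0, "x": 0.15, "y": 0, "z": -0.004, "gripper": -1},
    {"rx": 0, "ry": 0, "rz": 0, "x": 0.18, "y": 0, "z": -0.004, "gripper": -1},
    {"rx": 0, "ry": 0, "rz": 0, "x": 0.2, "y": 0, "z": -0.004, "gripper": -1}
  ]
}}

```text
clock: 5.7
tool_pos: [0.5112, -0.4026, 0.0528]
ee_rot: [0.652, 0.758, 0.0, -0.0]
contact_force: [0.1, 0.2, 0.1]
opening: 0.0001
grip_force: 0.1
```

Call:
{"name": "send_rows", "arguments": {
  "rows": [
    {"rx": 0, "ry": 0, "rz": 0, "x": 0.02, "y": 0, "z": -0.002, "gripper": -1},
    {"rx": 0, "ry": 0, "rz": 0, "x": 0.045, "y": 0, "z": -0.002, "gripper": -1},
    {"rx": 0, "ry": 0, "rz": 0, "x": 0.07, "y": 0, "z": -0.002, "gripper": -1},
    {"rx": 0, "ry": 0, "rz": 0, "x": 0.095, "y": 0, "z": -0.002, "gripper": -1},
    {"rx": 0, "ry": 0, "rz": 0, "x": 0.12, "y": 0, "z": -0.002, "gripper": -1},
    {"rx": 0, "ry": 0, "rz": 0, "x": 0.15, "y": 0, "z": -0.002, "gripper": -1},
    {"rx": 0, "ry": 0, "rz": 0, "x": 0.18, "y": 0, "z": -0.002, "gripper": -1},
    {"rx": 0, "ry": 0, "rz": 0, "x": 0.2, "y": 0, "z": -0.002, "gripper": -1}
  ]
}}

```text
clock: 6.5
tool_pos: [0.5052, -0.363, 0.0532]
ee_rot: [0.652, 0.758, 0.0, -0.0]
contact_force: [0.1, -0.4, 0.1]
opening: -0.0001
grip_force: 0.0
```

Call:
{"name": "send_rows", "arguments": {
  "rows": [
    {"rx": 0, "ry": 0, "rz": 0, "x": 0.02, "y": 0, "z": 0, "gripper": -1},
    {"rx": 0, "ry": 0, "rz": 0, "x": 0.045, "y": 0, "z": 0, "gripper": -1},
    {"rx": 0, "ry": 0, "rz": 0, "x": 0.07, "y": 0, "z": 0, "gripper": -1},
    {"rx": 0, "ry": 0, "rz": 0, "x": 0.095, "y": 0, "z": 0, "gripper": -1},
    {"rx": 0, "ry": 0, "rz": 0, "x": 0.12, "y": 0, "z": 0, "gripper": -1},
    {"rx": 0, "ry": 0, "rz": 0, "x": 0.15, "y": 0, "z": 0, "gripper": -1},
    {"rx": 0, "ry": 0, "rz": 0, "x": 0.18, "y": 0, "z": 0, "gripper": -1},
    {"rx": 0, "ry": 0, "rz": 0, "x": 0.2, "y": 0, "z": 0, "gripper": -1}
  ]
}}

```text
clock: 7.3
tool_pos: [0.4992, -0.3235, 0.0532]
ee_rot: [0.652, 0.758, 0.0, -0.0]
contact_force: [-0.0, -0.7, 0.3]
opening: 0.0001
grip_force: 0.0
```

Call:
{"name": "send_rows", "arguments": {
  "rows": [
    {"rx": 0, "ry": 0, "rz": 0, "x": 0.02, "y": 0, "z": 0, "gripper": -1},
    {"rx": 0, "ry": 0, "rz": 0, "x": 0.04, "y": 0, "z": 0, "gripper": -1},
    {"rx": 0, "ry": 0, "rz": 0, "x": 0.045, "y": 0, "z": 0, "gripper": -1},
    {"rx": 0, "ry": 0, "rz": 0, "x": 0.045, "y": 0, "z": 0, "gripper": -1}
  ]
}}

```text
clock: 7.7
tool_pos: [0.4982, -0.3154, 0.0535]
ee_rot: [0.652, 0.758, -0.0, -0.0]
contact_force: [-0.0, -0.0, -0.1]
opening: -0.0
grip_force: 0.0
```

Run:
```python
from h import *
from bench import sense
s=sense();p=s["tool_pos"];print(s["clock"],p,s["contact_force"])
c=np.array([.5105,-.3925]);u=np.array([-.15,.989]);n=np.array([-.989,-.15]);print((p[:2]-c)@u,(p[:2]-c)@n)
im=imaging.camera("side")[:,:,::-1]
cv2.imwrite("pics/s5.png",cv2.resize(im[225:345,345:465],(600,600),interpolation=cv2.INTER_CUBIC))
```

```text
7.7 [ 0.49824173 -0.31540051  0.05346766] [-0.0243664  -0.00248901 -0.13977798]
0.07809013730742363 0.0005585032275058684
```

View pics/s5.png

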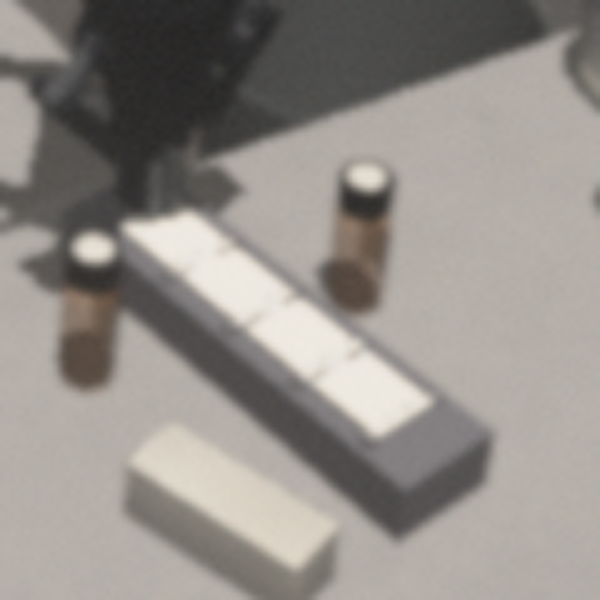

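All four lids lie flat from (385,400) to (165,240), and the holder and its neighbours haven't moved. Now I'll lift straight up.

Call:
{"name": "send_rows", "arguments": {
  "rows": [
    {"rx": 0, "ry": 0, "rz": 0, "x": 0, "y": 0, "z": -0.1, "gripper": -1},
    {"rx": 0, "ry": 0, "rz": 0, "x": 0, "y": 0, "z": -0.3, "gripper": -1},
    {"rx": 0, "ry": 0, "rz": 0, "x": 0, "y": 0, "z": -0.5, "gripper": -1},
    {"rx": 0, "ry": 0, "rz": 0, "x": 0, "y": 0, "z": -0.7, "gripper": -1},
    {"rx": 0, "ry": 0, "rz": 0, "x": 0, "y": 0, "z": -0.8, "gripper": -1},
    {"rx": 0, "ry": 0, "rz": 0, "x": 0, "y": 0, "z": -0.8, "gripper": -1},
    {"rx": 0, "ry": 0, "rz": 0, "x": 0, "y": 0, "z": -0.8, "gripper": -1},
    {"rx": 0, "ry": 0, "rz": 0, "x": 0, "y": 0, "z": -0.8, "gripper": -1}
  ]
}}

```text
clock: 8.55
tool_pos: [0.4972, -0.3149, 0.2114]
ee_rot: [0.652, 0.758, -0.0, -0.002]
contact_force: [-0.6, -0.8, -0.4]
opening: -0.0001
grip_force: 0.0
```

Run:
```python
from h import *
cv2.imwrite("pics/s6.png",cv2.resize(imaging.camera("side")[225:345,345:465,::-1],(600,600),interpolation=cv2.INTER_CUBIC))
```

```text
(no output)
```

View pics/s6.png

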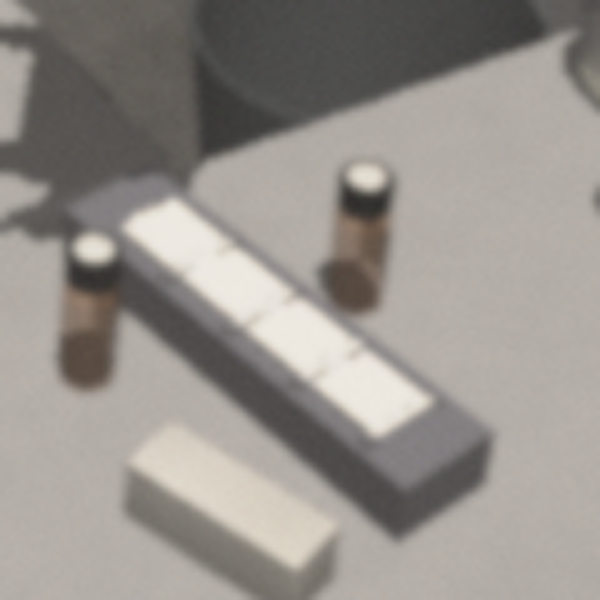

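The picture shows all four lids shut, the holder in place and the hand clear.

```bash
python3 -c "
from bench import order;print(order.hand_in())"
```

```text
the job is handed in; nothing more can be done
None
```

All four lids were laid flat in order in one light stroke (highest force I read was about 4 N), the holder and bystanders near it look unmoved in the last picture, the hand is clear, and the job is handed in (no verdict was returned).

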